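# Pack a glazed sherd in its travel tray

### The arm

A 6-joint arm with a two-finger parallel gripper is mounted at the origin on the work surface; the furniture and walls round the work are solid. World frame = base frame: x ahead of the robot, y to its left, z up, the work surface at z = 0. Lengths are in mm, angles in rad, forces in N, time in s.
With the tool pointing down it reaches from about 300 to 775 mm from the base axis. Payload 14.6 kg.
Tool frame: the origin (TCP) lies between the finger pads; the fingertips stand ahead of it and the grasp point (between the pads) lies 11 mm behind it (manip.finger_overhang is the z of the fingertips in the tool frame, in mm); z points along the fingers, y is the line along which they close (so a half turn about z gives the same grasp; the last joint's range is limited). The gripper opens to 94 mm and grips with 3 to 60 N. Pads are 16 mm wide; open, the fingers measure 119 mm over their backs; the gripper's body (75 mm by 177 mm) begins 78 mm behind the grasp point.
Start: joints at [-1.37, 0.3, 1.521, -0, 1.321, -0.067], TCP at [145.529, -530.387, 213.446] pointing down, gripper open.
Joint ranges: [-3.03, 3.03], [-0.79, 2.21], [0.23, 2.52], [-1.04, 4.18], [0, 3.07], [-2.55, 2.55]. Speed limits (rad/s): [2.22, 2.22, 2.57, 3.14, 3.14, 3.14].

### API

Orientations are given as [roll, pitch, yaw] about the fixed x, y, z axes, in that order (R = Rz(yaw) Ry(pitch) Rx(roll)).
In Python, from cell import manip gives the robot as it stands.
- The arm moves only by the tool jog_arm, never from a script. Its argument "series" is a list of rows, each a list of 7 numbers: the shift along the world's x, y, z as a fraction of full scale, then the turn, a rotation vector about the world's x, y, z as a fraction of full scale, then the closure, from 0 (fully open) to 1 (shut). In form: [[dx, dy, dz, wx, wy, wz, fingers], ...]. A call has 1 to 8 rows; each row is the pose to reach, as a shift and turn from the pose commanded when the call began; what a row does not reach only later rows make up. Full scale, the value 1, is 120 mm for a shift and 90 degrees for a turn. A row lasts 1/12 s, in which the tool goes at most 41.7 mm and 7.16 degrees, less where a joint would pass 70% of its speed; a pose out of reach is approached as far as the arm can. A call with a number of a shift or a turn outside -1 to 1 is refused whole. A call with a gripper value outside its range is refused whole. The fingers move at their own pace and stop on an object; "grip_force" is the grip in N (left out, the last holds). Time passes only in rows, so rows that repeat a pose let the fingers close. It gives the time, the measured TCP pose, the force, the opening and the grip force at its end, in the units of the state.
- manip.read_state(): the state, without advancing time (a new reading comes with each control period).
- manip.camera(name): name is "scene" or "side" or "wrist"; returns a dict with "frame" (480x640x3 uint8, red, green, blue), "vfov" (degrees; the focal length in pixels is half the picture's height over the tangent of half this angle, whatever the lens; pixels are square), "cx", "cy" (the principal point, pixels), "R" (3x3) and "t" (3): a world point X has camera coordinates R X + t; the wrist camera has in their place "hand_eye" (4x4, takes a point from camera to tool coordinates, whose origin is the TCP and whose axes are the flange's). Camera axes: x right, y down, z forward; pixel columns grow to the right and rows downward; lengths in mm; the calibration is good to about 2 mm. A picture is of the moment at which its call begins: read the wrist's pose just before it. There is no depth.
- manip.sign_off(): hands the job in; it is judged then, once.
The state is a dict: "clock": time; "joints": joint angles; "qd": joint speeds; "effort": joint torques, N m; "eef_pos": TCP position; "eef_rot": TCP orientation; "wrist_force": force on the tool from outside, world axes, zero at the start; "moment": the same for the moment, N m; "finger_gap": finger opening in mm; "finger_force": force on a finger pad.
Only numpy, scipy, OpenCV 4.12 (cv2) and the standard library are available. Lean on these libraries where they do the work, as an engineer would, in place of code of your own. Each camera call takes 0.05 s, during which the arm holds its last target. There are 200 camera calls.

### The job

Pack the long blue glazed sherd in its wooden travel tray: turn the brass swing tab a quarter turn aside, draw the cover panel back from under the brass lip, lift it out and lay it flat on the bench, then set the sherd, glaze up, down in the cut-out of the grey foam without dropping it. Put the cover back, pushed fully home under the lip, and turn the tab back over its edge. Leave the vase and the glue cup where they are.

Things in the scene. Friction and masses are not known exactly. Their poses are not given: they have to be found in the camera images.
- tray: Plywood travel tray, 258 x 144 mm, 48.5 mm high, fixed to the bench. Origin: bench level under the middle of its outline; x along its length from the tab end to the lip end, z up. Recess: x -85 to +109, y -59 to +59 mm, with 13 mm wide ledges (top z 38 mm) along both long sides that carry the cover; rail tops and end block bevelled 4 mm inside. Below: grey foam, top z 18 mm, with a cut-out.
- lip (a point): Middle of the lower edge of the brass lip on the tray's +x end (tray x 103, y 0, z 48.5 mm). The lip is 62 mm wide, 4 mm thick and reaches 6 mm over the recess; the cover's rim goes under it with 2.5 mm to spare.
- swing_tab (a joint): Brass tab turning flat about an upright pivot on the tray's end block, rad. 0 = shut, nose along tray +x over the cover's edge; 1.57 = aside, across the end block (aside enough from 1.4); stop at 1.65; grows anticlockwise from above. Stays where left; about 2 N at the knob turn it. Shut, it keeps the cover from lifting and sliding back; it shuts only if the cover is within 2 mm of home.
- tab_pivot (a point): Pivot of the tab on top of the end block: tray x -97, y 0, z 48.5 mm, axes as the tray's. The tab plate is 16 mm wide, z 49 to 54 mm; nose reaches 40 mm to one side, the tail with the knob 33 mm to the other.
- tab_knob (a point): Middle of the upright round finger knob on the tab's tail: 12 mm diameter, bench height 54 to 73 mm. At tab angle a it stands at tray x = -97 - 24 cos(a), y = -24 sin(a) mm. It is part of the tab and does not spin by itself.
- cover: Loose wooden panel, 0.11 to 0.22 kg. Rim plate 180 (x) x 110 (y) x 8 mm; raised field to z 15 mm; dark bar pull across its middle, 14 (x) x 80 (y) mm, z 15 to 37 mm. Origin: centre of underside; the +x edge goes under the lip. Home at the start. To come out it slides 6 to 14 mm (best 10) to tray -x, then lifts; it goes back the same way, 4 mm play each side, then slides to +x until it stops.
- cover_home (a point): On the tray: where the cover's origin lies when it is home (tray x 19, y 0, z 38 mm), axes as the tray's.
- long_sherd: Long blue glazed sherd with a curved outline, 138 (x) x 32 (y) x 25 mm, light and fragile, lying glaze up on the bench. Origin: centre of its underside, x along its length. Grasp across its 32 mm width; it may lie either way round in the foam. The bench beyond it, away from the robot, is clear for 20 cm.
- cutout (a point): Centre of the floor of the foam cut-out for the sherd, 8 mm above the bench: 146 (tray x) x 40 (tray y) mm, 10 mm deep; axes as the tray's. 92 mm free between the ledges above the foam.
- vase: Bystander: blue vase under repair, 81 mm wide, 155 mm tall, loose, standing at the back between tray and sherd. Origin: centre of its underside.
- glue_cup: Bystander: flat white enamel glue cup, 74 mm wide, 17 mm high, loose, in front of the vase. Origin: centre of its underside.

How it is judged (in metres and radians):
On the way, in this order (a step that is already met when the one before it is completed fails the run):
1. the tab is turned aside while the cover still lies in the tray (value of joint swing_tab above 1.2 rad and distance between cover and cover_home below 0.03 m), for 0.1 s.
2. the cover lies flat on the bench clear of the tray, let go (height (world z) of cover below 0.012 m and angle between cover's own z axis and vertical below 0.1 rad and horizontal distance between cover and tray above 0.12 m and contact force between the fingers and cover below 0.1 N and linear speed of cover below 0.03 m/s), for 0.1 s.
3. the sherd lies glaze up on the floor of the foam cut-out, let go (x of long_sherd in the frame of cutout between -0.012 and 0.012 m and y of long_sherd in the frame of cutout between -0.008 and 0.008 m and z of long_sherd in the frame of cutout between -0.004 and 0.004 m and angle between long_sherd's own z axis and vertical below 0.15 rad and angle between the x axis of long_sherd and the x axis of tray, either way round below 0.15 rad and contact force between the fingers and long_sherd below 0.1 N and linear speed of long_sherd below 0.03 m/s), for 0.1 s.
4. the cover is home under the lip over the sherd, with the tab still aside (x of cover in the frame of cover_home between -0.004 and 0.004 m and y of cover in the frame of cover_home between -0.006 and 0.006 m and z of cover in the frame of cover_home between -0.003 and 0.003 m and angle between the x axis of cover and the x axis of tray, either way round below 0.08 rad and angle between cover's own z axis and vertical below 0.05 rad and x of long_sherd in the frame of cutout between -0.012 and 0.012 m and y of long_sherd in the frame of cutout between -0.008 and 0.008 m and z of long_sherd in the frame of cutout between -0.004 and 0.004 m and angle between long_sherd's own z axis and vertical below 0.15 rad and angle between the x axis of long_sherd and the x axis of tray, either way round below 0.15 rad and value of joint swing_tab above 0.5 rad), for 0.1 s.
5. the tab is turned back over the cover's edge (value of joint swing_tab below 0.25 rad and x of cover in the frame of cover_home between -0.004 and 0.004 m and y of cover in the frame of cover_home between -0.006 and 0.006 m and z of cover in the frame of cover_home between -0.003 and 0.003 m and angle between the x axis of cover and the x axis of tray, either way round below 0.08 rad and angle between cover's own z axis and vertical below 0.05 rad), for 0.1 s.
At the end, for the whole second after the job is handed in: The sherd lies glaze up on the floor of the foam cut-out (within 12 mm along, 8 mm across); the cover lies on the ledges over it, within 4 mm of home under the lip; the tab is shut to within 0.25 rad; all at rest (all of step 5 and x of long_sherd in the frame of cutout between -0.012 and 0.012 m and y of long_sherd in the frame of cutout between -0.008 and 0.008 m and z of long_sherd in the frame of cutout between -0.004 and 0.004 m and angle between long_sherd's own z axis and vertical below 0.15 rad and angle between the x axis of long_sherd and the x axis of tray, either way round below 0.15 rad and linear speed of each of long_sherd, cover below 0.02 m/s); the robot touches nothing.
It fails at once if the sherd is dropped (from more than about 12 mm) or knocked about (linear speed of long_sherd above 0.5 m/s and contact force between the fingers and long_sherd below 0.1 N).
It fails at once if the vase is shifted more than 3 cm or tipped (distance of vase from where it was at the start of the episode above 0.03 m or angle between vase's own z axis and vertical above 0.3 rad).
It fails at once if the glue cup is shifted more than 3 cm or tipped (distance of glue_cup from where it was at the start of the episode above 0.03 m or angle between glue_cup's own z axis and vertical above 0.3 rad).
It also fails if it takes over 72 s, if anything falls off the work surface, if the arm or the gripper's body presses on something with over 40 N, if the wrist force passes 120 N, or if a joint passes its speed limit or range.

## Working session

There is one attempt and no reset: what is moved stays moved. The work goes in short steps, Python scripts to look and compute and a tool call to move; the robot and the scene stay as the last step left them, time stands still between calls to the robot, and variables do not carry over. Pictures are saved under pics/ and viewed, at most 10 in all, crops included, and the job is handed in when it is done.

Besides the shell and the picture viewer there is one more tool, called after ">>>" as name(argument=value, ...) on one line, values as JSON. jog_arm: Moves the arm, as the interface text tells. Its arguments: {"type":"object","properties":{"series":{"type":"array"},"grip_force":{"type":"number"}},"required":["series"]}

```bash
mkdir -p pics; ls; cat > h.py <<'E'
import numpy as np, cv2
from cell import manip
def K(c):
    f=240/np.tan(np.radians(c["vfov"])/2); return np.array([[f,0,c["cx"]],[0,f,c["cy"]],[0,0,1]])
def Rt(c,st=None):
    if "R" in c: return np.array(c["R"]),np.array(c["t"]).reshape(3)
    from scipy.spatial.transform import Rotation as Ro
    T=np.eye(4); T[:3,:3]=Ro.from_euler('xyz',st["eef_rot"]).as_matrix(); T[:3,3]=st["eef_pos"]
    W=np.linalg.inv(T@np.array(c["hand_eye"])); return W[:3,:3],W[:3,3]
def pt(c,uv,z,st=None):
    R,t=Rt(c,st); o=-R.T@t; uv=np.atleast_2d(np.array(uv,float))
    d=(R.T@np.linalg.inv(K(c))@np.c_[uv,np.ones(len(uv))].T).T
    return o+d*((z-o[2])/d[:,2])[:,None]
def proj(c,X,st=None):
    R,t=Rt(c,st); p=(K(c)@(R@np.atleast_2d(X).T+t[:,None])).T; return p[:,:2]/p[:,2:]
def shot(n,f=None):
    st=manip.read_state(); c=manip.camera(n)
    if f: cv2.imwrite("pics/"+f,c["frame"][:,:,::-1])
    return c,st
E
python3 - <<'E'
from h import *
import pickle
print(manip.read_state(), manip.finger_overhang)
d={n:shot(n,n+"0.png") for n in("scene","side","wrist")}
pickle.dump(d,open("c0.pkl","wb"))
for n,(c,s) in d.items(): print(n,{k:v for k,v in c.items() if k!="frame"})
E
```

```text
pics
{'clock': 0.0, 'joints': array([-1.36960281e+00,  3.00437318e-01,  1.52158783e+00, -2.92304814e-06,
        1.32070629e+00, -6.65541888e-02]), 'qd': array([-2.14088219e-03,  7.68406309e-04,  8.46938474e-04,  9.99142168e-05,
        1.28484071e-03,  2.93765145e-04]), 'effort': array([-2.85621798e-03, -5.31816173e+01, -3.52744102e+01,  7.07436260e-02,
        2.43473402e-02, -5.43537840e-05]), 'eef_pos': array([ 145.47709212, -530.14389668,  212.90200303]), 'eef_rot': array([-3.14045620e+00, -7.29098109e-05,  2.67748393e-01]), 'wrist_force': array([-0.183484  ,  0.1685116 , -0.25012646]), 'moment': array([ 0.01048483,  0.03626924, -0.03795103]), 'finger_force': 0.0, 'finger_gap': 93.93015200465653} 8.0
scene {'vfov': 47.126278797420596, 'cx': 324.68407082570127, 'cy': 230.08374533731572, 'R': array([[-0.85536975, -0.51730503,  0.02716783],
       [-0.22398893,  0.32206005, -0.91984036],
       [ 0.46708837, -0.79288891, -0.39135103]]), 't': array([478.53299435, 184.90396767, 977.63651087])}
side {'vfov': 46.72820530097216, 'cx': 315.18218699724775, 'cy': 242.94066961310563, 'R': array([[ 0.94342392, -0.33141315, -0.0107994 ],
       [-0.23390066, -0.64204657, -0.73011416],
       [ 0.23503571,  0.69133315, -0.68323984]]), 't': array([-535.14503829,  165.43554734, 1189.73888852])}
wrist {'vfov': 66.31632925673054, 'cx': 313.3189038796485, 'cy': 241.1723109300851, 'hand_eye': array([[ 3.39093320e-04, -9.64410495e-01, -2.64409307e-01,
         7.64234866e+01],
       [ 9.99999269e-01,  2.00976240e-05,  1.20915075e-03,
         1.61073454e-01],
       [-1.16080368e-03, -2.64409524e-01,  9.64409797e-01,
        -1.70899914e+02],
       [ 0.00000000e+00,  0.00000000e+00,  0.00000000e+00,
         1.00000000e+00]])}
```

View pics/scene0.png

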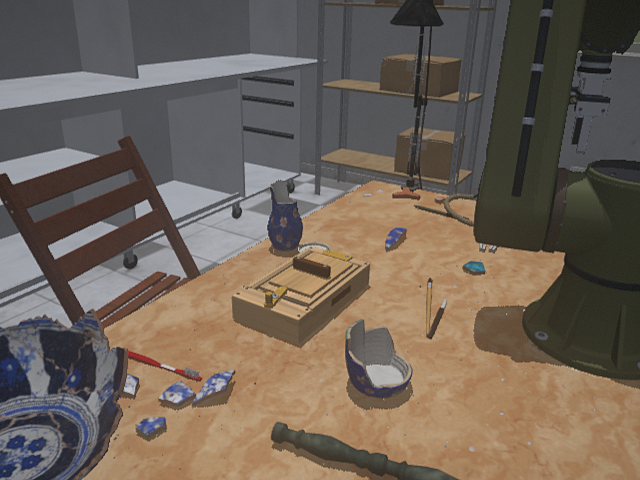

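View pics/side0.png

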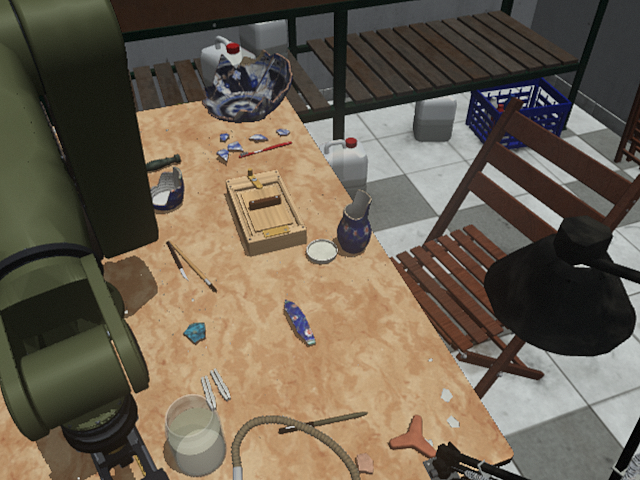

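The side view shows the tray at about (265,212), with its lip end toward the camera, plus the cup at (321,250), vase at (354,222) and sherd at (300,322). The scene view shows the tray at (300,292), with the knob at about (269,297).

```bash
python3 - <<'E'
from h import *
import pickle
d=pickle.load(open("c0.pkl","rb")); s=d["side"][0]; w=d["scene"][0]
r=lambda a:np.round(a).tolist()
print("traycorners z48 side",r(pt(s,[(226,181),(274,170),(306,236),(247,248)],48.5)))
print("knob side z73",r(pt(s,[(251,172)],73)),"scene",r(pt(w,[(268,292)],73)))
print("pivot?",r(pt(s,[(255,182)],54)))
print("cup",r(pt(s,[(321,250)],10)),"vase base",r(pt(s,[(352,248)],0)))
print("tray scene z48",r(pt(w,[(234,293),(302,322),(370,264),(307,245)],48.5)))
hsv=cv2.cvtColor(s["frame"],cv2.COLOR_RGB2HSV)
m=cv2.inRange(hsv,(100,60,40),(135,255,255)); m[:290]=0;m[350:]=0;m[:,:270]=0;m[:,330:]=0
m=cv2.morphologyEx(m,cv2.MORPH_CLOSE,np.ones((5,5)))
c=max(cv2.findContours(m,0,2)[0],key=cv2.contourArea); b=cv2.boxPoints(cv2.minAreaRect(c))
print("sherd",r(pt(s,b,12)),r(pt(s,b.mean(0),12)))
E
```

```text
traycorners z48 side [[425.0, 302.0, 48.0], [557.0, 306.0, 48.0], [554.0, 26.0, 48.0], [414.0, 34.0, 48.0]]
knob side z73 [[490.0, 285.0, 73.0]] scene [[491.0, 304.0, 73.0]]
pivot? [[494.0, 264.0, 54.0]]
cup [[585.0, 7.0, 10.0]] vase base [[661.0, -2.0, 0.0]]
tray scene z48 [[565.0, 305.0, 48.0], [412.0, 318.0, 48.0], [416.0, 64.0, 48.0], [569.0, 59.0, 48.0]]
sherd [[450.0, -118.0, 12.0], [480.0, -110.0, 12.0], [486.0, -234.0, 12.0], [458.0, -240.0, 12.0]] [[468.0, -178.0, 12.0]]
```

>>> jog_arm(series=[[0.6,0.98,0.15,0,0,-0.17,0],[0.6,0.98,0.15,0,0,-0.17,0],[0.6,0.98,0.15,0,0,-0.17,0],[0.6,0.98,0.15,0,0,-0.17,0]])

```text
clock: 0.48
eef_pos: [219.2, -409.7, 232.0]
eef_rot: [3.142, -0.001, 0.001]
wrist_force: [0.9, -0.9, -0.1]
finger_gap: 94.1
finger_force: 0.0
```

>>> jog_arm(series=[[0.6,0.98,0.15,0,0,0,0],[0.6,0.98,0.15,0,0,0,0],[0.6,0.98,0.15,0,0,0,0],[0.6,0.98,0.15,0,0,0,0]])

```text
clock: 0.82
eef_pos: [291.1, -292.2, 250.2]
eef_rot: [3.141, -0.001, 0.003]
wrist_force: [-0.4, -0.3, 0.0]
finger_gap: 93.8
finger_force: 0.0
```

>>> jog_arm(series=[[0.6,0.98,0.15,0,0,0,0],[0.6,0.98,0.15,0,0,0,0],[0.6,0.98,0.15,0,0,0,0],[0.6,0.98,0.15,0,0,0,0]])

```text
clock: 1.15
eef_pos: [363.2, -174.5, 268.2]
eef_rot: [-3.142, -0.001, 0.004]
wrist_force: [0.1, -0.2, 0.0]
finger_gap: 94.0
finger_force: 0.0
```

>>> jog_arm(series=[[0.6,0.98,0.15,0,0,0,0],[0.6,0.98,0.15,0,0,0,0],[0.6,0.98,0.15,0,0,0,0],[0.6,0.98,0.15,0,0,0,0]])

```text
clock: 1.48
eef_pos: [435.2, -56.6, 286.0]
eef_rot: [-3.141, -0.001, 0.004]
wrist_force: [-0.3, 0.5, 0.2]
finger_gap: 94.3
finger_force: 0.0
```

>>> jog_arm(series=[[0.6,0.98,0.15,0,0,0,0],[0.6,0.98,0.15,0,0,0,0],[0.6,0.98,0.15,0,0,0,0],[0.6,0.98,0.15,0,0,0,0],[0.6,0.98,0.15,0,0,0,0]])

```text
clock: 1.9
eef_pos: [506.7, 60.0, 303.0]
eef_rot: [-3.141, 0.001, 0.005]
wrist_force: [-0.5, 0.2, -1.0]
finger_gap: 93.8
finger_force: 0.0
```

```bash
python3 - <<'E'
from h import *
import pickle
d=shot("wrist","w1.png"); pickle.dump(d,open("c1.pkl","wb")); print(d[1])
E
```

```text
{'clock': 1.9, 'joints': array([4.59991066e-02, 1.56027577e-01, 1.49046095e+00, 1.91977710e-04,
       1.49574688e+00, 1.61227991e+00]), 'qd': array([-0.06512211, -0.04292067,  0.06155277, -0.00949035, -0.00746455,
       -0.05183127]), 'effort': array([  2.25273639, -45.33458233, -38.75812411,   0.12670109,
         0.04890357,   0.75817103]), 'eef_pos': array([506.6521287 ,  60.0110836 , 302.98921683]), 'eef_rot': array([-3.14142805e+00,  6.50144032e-04,  4.50112587e-03]), 'wrist_force': array([-0.50862335,  0.24818407, -0.97678299]), 'moment': array([0.01215015, 0.06454792, 0.01725755]), 'finger_force': 0.0, 'finger_gap': 93.84142906330253}
```

View pics/w1.png

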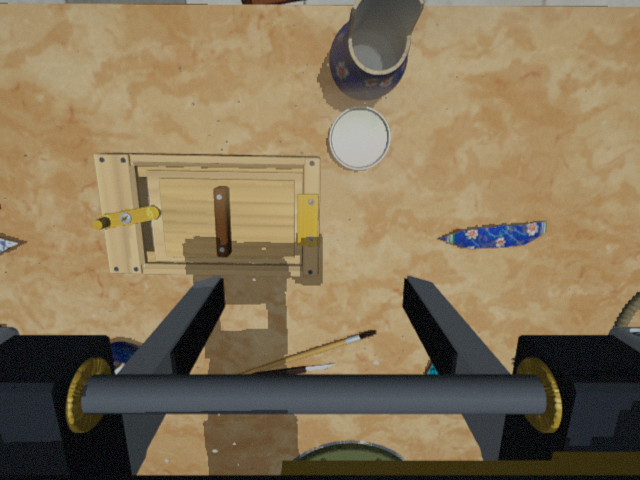

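The wrist view shows the tray's top corners at (95,154), (319,156) and (108,272). The tab is yellow with its knob at about (100,223), the lip is at (308,219) and the bar pull at (222,221). The sherd runs from (440,238) to (547,228), the cup is at (359,138) and the vase at (372,50).

```bash
python3 - <<'E'
from h import *
import pickle
c,st=pickle.load(open("c1.pkl","rb")); f=c["frame"]; hsv=cv2.cvtColor(f,cv2.COLOR_RGB2HSV)
P=lambda uv,z:np.round(pt(c,uv,z,st)[:,:2],1).tolist()
y=cv2.inRange(hsv,(20,150,60),(32,255,255)); y[:150]=0; y[290:]=0
for k in cv2.findContours(y,0,2)[0]:
    if cv2.contourArea(k)>30: b=cv2.boxPoints(cv2.minAreaRect(k)); print("yellow",cv2.boundingRect(k),P(b,53))
def obj(m,roi,z,n):
    q=np.zeros_like(m); x0,x1,y0,y1=roi; q[y0:y1,x0:x1]=m[y0:y1,x0:x1]
    k=max(cv2.findContours(cv2.morphologyEx(q,cv2.MORPH_CLOSE,np.ones((5,5))),0,2)[0],key=cv2.contourArea)
    r=cv2.minAreaRect(k); b=cv2.boxPoints(r); W=pt(c,b,z,st)[:,:2]
    print(n,np.round(W.mean(0),1),"edges",[(round(float(np.hypot(*(W[i]-W[i-1]))),1),round(float(np.degrees(np.arctan2(*(W[i]-W[i-1])[::-1]))),1)) for i in range(2)], "box",b.round().tolist())
    return k
bar=cv2.inRange(hsv,(0,60,20),(18,255,110))
obj(bar,(205,240,175,262),75,"bar")
bl=cv2.inRange(hsv,(85,60,30),(135,255,255)); obj(bl,(425,560,210,260),15,"sherd")
wh=cv2.inRange(hsv,(0,0,150),(180,60,255)); obj(wh,(320,400,100,175),17,"cup")
print("tray", P([(95,154),(319,156),(322,284),(108,273)],48.5))
print("knobtop",P([(100,224)],73), "vase",P([(372,95),(365,50)],0))
# crop zoom
z=cv2.resize(f[140:290,80:330],None,fx=3,fy=3,interpolation=2)
cv2.imwrite("pics/z1.png",z[:,:,::-1])
E
```

```text
yellow (92, 220, 13, 10) [[492.2, 318.0], [492.2, 303.9], [481.4, 305.5], [481.4, 319.6]]
yellow (100, 206, 60, 23) [[500.2, 308.1], [512.0, 239.0], [493.8, 238.0], [481.8, 307.9]]
yellow (297, 201, 21, 45) [[463.4, 78.8], [515.9, 76.7], [515.2, 54.4], [462.6, 55.8]]
bar [494.6 161.7] edges [(80.7, -0.9), (19.3, -86.7)] box [[210.0, 187.0], [228.0, 186.0], [232.0, 257.0], [214.0, 258.0]]
sherd [ 464.9 -175.8] edges [(29.3, 10.1), (118.2, -85.1)] box [[448.0, 229.0], [541.0, 222.0], [543.0, 243.0], [450.0, 251.0]]
cup [585.4   4.3] edges [(71.5, 0.9), (71.5, -89.7)] box [[329.0, 107.0], [390.0, 107.0], [390.0, 169.0], [329.0, 169.0]]
tray [[567.2, 305.6], [566.2, 53.2], [411.4, 48.1], [424.7, 311.3]]
knobtop [[492.0, 297.5]] vase [[636.3, -10.9], [685.5, -0.4]]
```

View pics/z1.png

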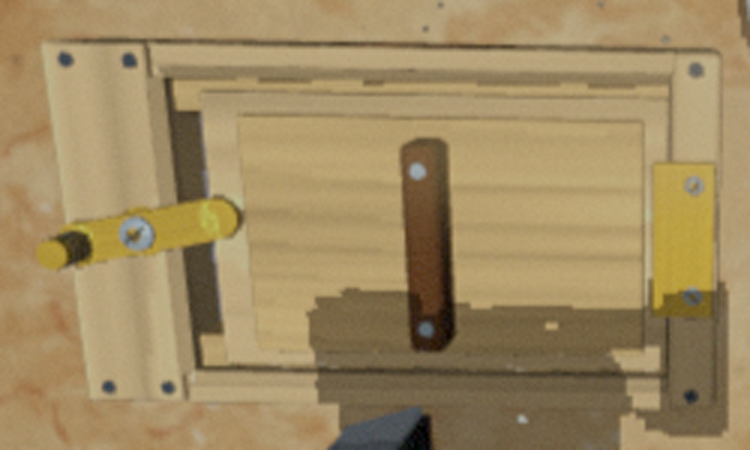

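The zoom shows the tab's pivot screw at (137,234), with the nose at about +0.2 rad toward the vase side. Tray screws are at (65,60), (129,60), (696,70), (108,387), (168,387) and (690,396). The lip spans (652,163) to (716,318).

```bash
python3 - <<'E'
from h import *
import pickle
c,st=pickle.load(open("c1.pkl","rb"))
def P(uv,z): return pt(c,np.array(uv)/3+[79.67,139.67],z,st)[:,:2]   # zoom px -> world
r=lambda a:np.round(a,1).tolist()
print("screws",r(P([(65,60),(129,60),(696,70),(108,387),(168,387),(690,396)],48.5)))
print("corners",r(P([(45,43),(720,50),(92,398)],48.5)))
print("pivot",r(P([(137,234)],55)),"nose",r(P([(240,214)],54)),"knobtop",r(P([(53,254)],73)))
print("lip",r(P([(652,163),(714,163),(714,318),(652,318)],52.5)))
print("barscrews",r(P([(417,171),(426,329)],75)))
print("field",r(P([(238,114),(642,121),(252,348),(645,348)],53)))
s,_=pickle.load(open("c0.pkl","rb"))["side"]
t,_=pickle.load(open("c0.pkl","rb"))["scene"]
print("check tray corners in views", r(proj(s,[(566,306,48.5),(566,54,48.5),(424,54,48.5),(424,311,48.5)])), r(proj(t,[(566,306,48.5),(566,54,48.5),(424,54,48.5),(424,311,48.5)])))
E
```

```text
screws [[561.0, 299.4], [561.1, 275.3], [558.4, 61.4], [430.4, 301.1], [430.5, 276.6], [427.6, 63.4]]
corners [[567.2, 306.0], [565.8, 52.4], [425.6, 308.3]]
pivot [[495.6, 277.6]] nose [[503.4, 237.3]] knobtop [[491.6, 300.5]]
lip [[523.7, 78.1], [523.8, 54.4], [462.0, 53.9], [461.9, 78.6]]
barscrews [[523.5, 162.5], [463.7, 162.9]]
field [[541.6, 234.4], [539.7, 81.8], [448.8, 238.7], [449.5, 81.4]]
check tray corners in views [[277.0, 169.4], [307.0, 227.4], [249.2, 241.3], [225.0, 179.2]] [[233.4, 293.0], [309.7, 244.5], [368.8, 261.1], [298.3, 318.0]]
```

>>> jog_arm(series=[[-0.065,1,-0.5,0,0,0.6,0],[-0.065,1,-0.5,0,0,0.6,0],[-0.065,1,-0.5,0,0,0.6,0],[-0.065,1,-0.5,0,0,0.6,0],[-0.065,1,-0.5,0,0,0.6,0],[-0.065,1,-0.5,0,0,0.6,0],[-0.065,1,-0.5,0,0,0.6,0],[-0.065,1,-0.5,0,0,0.6,0]])

```text
clock: 2.62
eef_pos: [497.6, 176.3, 243.3]
eef_rot: [-3.142, 0.0, 0.95]
wrist_force: [0.1, -0.2, 0.0]
finger_gap: 93.9
finger_force: 0.0
```

>>> jog_arm(series=[[-0.065,1,-0.9,0,0,0.508,0.5],[-0.065,1,-0.9,0,0,0.508,0.5],[-0.065,1,-0.9,0,0,0.508,0.5],[-0.065,1,-0.9,0,0,0.508,0.5],[-0.065,1,-0.9,0,0,0.508,0.5],[-0.065,1,-0.9,0,0,0.508,0.5],[-0.065,1,-0.9,0,0,0.508,0.5],[-0.065,1,-0.9,0,0,0.508,0.5]])

```text
clock: 3.28
eef_pos: [490.1, 296.4, 135.3]
eef_rot: [-3.141, 0.0, 1.743]
wrist_force: [-0.0, 0.3, 0.4]
finger_gap: 47.8
finger_force: 0.0
```

```bash
python3 - <<'E'
from h import *
import pickle
d=shot("wrist"); c,st=d; print(st["eef_pos"],st["eef_rot"],st["clock"],st["joints"],st["finger_gap"])
cv2.imwrite("pics/w2.png",c["frame"][:,:,::-1])
print(proj(c,[(491.2,301.9,73),(495.3,278.2,54)],st))
E
```

```text
[490.08855763 296.3638318  135.27258845] [-3.14113307e+00  3.48687727e-04  1.74291481e+00] 3.2833 [ 4.80019621e-01  4.23728778e-01  1.54213021e+00 -2.09067732e-04
  1.17627732e+00  3.07981631e-01] 47.780670770073556
[[317.11667001 251.65149262]
 [316.71744069 275.46936168]]
```

View pics/w2.png

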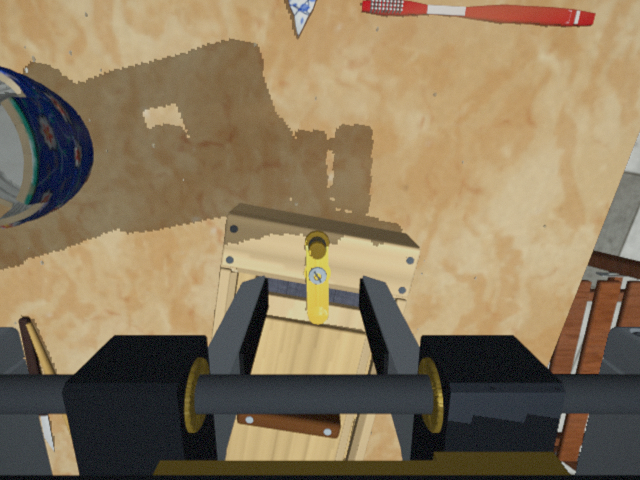

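The knob is at about (317,250) and the pivot at (317,275), both matching the predicted positions, so I'll descend and grip.

>>> jog_arm(series=[[0.01,0.036,0,0,0,0,0.6],[0.01,0.036,-0.3,0,0,0,0.6],[0.01,0.036,-0.595,0,0,0,0.6],[0.01,0.036,-0.595,0,0,0,0.8],[0.01,0.036,-0.595,0,0,0,1],[0.01,0.036,-0.595,0,0,0,1],[0.01,0.036,-0.595,0,0,0,1],[0.01,0.036,-0.595,0,0,0,1]], grip_force=8)

```text
clock: 4.0
eef_pos: [491.9, 302.4, 66.1]
eef_rot: [3.139, -0.001, 1.741]
wrist_force: [-1.4, 0.8, 5.3]
finger_gap: 11.6
finger_force: 8.0
```

```bash
python3 - <<'E'
import numpy as np
a0=.18
for A in np.radians([7,14,21,28,35,42,49,54]):
    r=lambda a:-24*np.array([np.cos(a+a0),np.sin(a+a0)])
    d=r(A)-r(0); w=np.array([-.011*d[0]+d[1],-d[0]-.011*d[1]])
    print(np.round(w/120,3),round(np.degrees(A)/90,3))
print()
a0+=np.radians(54)
for A in np.radians([7,14,21,27.5]):
    d=r(A)-r(0); w=np.array([-.011*d[0]+d[1],-d[0]-.011*d[1]])
    print(np.round(w/120,3),round(np.degrees(A)/90,3))
E
```

```text
[-0.024 -0.006] 0.078
[-0.047 -0.014] 0.156
[-0.068 -0.025] 0.233
[-0.089 -0.039] 0.311
[-0.107 -0.055] 0.389
[-0.123 -0.073] 0.467
[-0.137 -0.093] 0.544
[-0.146 -0.108] 0.6

[-0.009 -0.023] 0.078
[-0.016 -0.046] 0.156
[-0.02 -0.07] 0.233
[-0.021 -0.093] 0.306
```

>>> jog_arm(series=[[-0.024,-0.006,0.018,0,0,0.078,1],[-0.047,-0.014,0.018,0,0,0.156,1],[-0.068,-0.025,0.018,0,0,0.233,1],[-0.089,-0.039,0.018,0,0,0.311,1],[-0.107,-0.055,0.018,0,0,0.389,1],[-0.123,-0.073,0.018,0,0,0.467,1],[-0.137,-0.093,0.018,0,0,0.544,1],[-0.146,-0.108,0.018,0,0,0.6,1]])

```text
clock: 4.67
eef_pos: [474.4, 288.9, 67.1]
eef_rot: [3.14, 0.002, 2.69]
wrist_force: [6.9, -0.6, -7.9]
finger_gap: 11.4
finger_force: 8.0
```

>>> jog_arm(series=[[-0.009,-0.023,0,0,0,0.078,1],[-0.016,-0.046,0,0,0,0.156,1],[-0.02,-0.07,0,0,0,0.233,1],[-0.021,-0.093,0,0,0,0.306,1],[-0.021,-0.093,0,0,0,0.306,1],[-0.021,-0.093,0,0,0,0.306,1]])

```text
clock: 5.17
eef_pos: [472.2, 277.8, 67.1]
eef_rot: [3.141, 0.003, -3.118]
wrist_force: [7.2, -0.2, -6.9]
finger_gap: 11.5
finger_force: 8.0
```

>>> jog_arm(series=[[0,0,0,0,0,0,0.6],[0,0,0,0,0,0,0.6],[0,0,0,0,0,0,0.6],[0,0,0.34,0,0,0,0.6],[0,0,0.34,0,0,0,0.6]], grip_force=8)

```text
clock: 5.58
eef_pos: [473.0, 278.9, 112.7]
eef_rot: [3.139, 0.006, -3.119]
wrist_force: [0.7, 1.1, 1.7]
finger_gap: 37.0
finger_force: 0.0
```

>>> jog_arm(series=[[0.19,-0.962,0,0,0,-0.022,0.5],[0.19,-0.962,0,0,0,-0.022,0.5],[0.19,-0.962,0,0,0,-0.022,0.5],[0.19,-0.962,0,0,0,-0.022,0.5],[0.19,-0.962,0,0,0,-0.022,0.5],[0.19,-0.962,0,0,0,-0.022,0.5]])

```text
clock: 6.08
eef_pos: [494.0, 162.9, 107.4]
eef_rot: [3.141, 0.001, 3.129]
wrist_force: [0.6, 0.3, -0.1]
finger_gap: 47.1
finger_force: 0.0
```

```bash
python3 - <<'E'
from h import *
d=shot("side","s3.png"); c,st=d; print(st["eef_pos"],st["eef_rot"],st["finger_gap"])
w,st=shot("wrist")
t=shot("scene")[0]
f=w["frame"]; o=np.hstack([f, c["frame"][120:280,180:380].repeat(3,0).repeat(3,1)[:480,:600]])
cv2.imwrite("pics/m3.png",cv2.resize(o,(800,310),interpolation=3)[:,:,::-1])
print(proj(w,[(524,162.5,75),(464,162.5,75)],st), proj(w,[(494,141,57)],st))
# hsv of bar in wrist
E
```

```text
[494.02301245 162.85817828 107.44265909] [3.14118002e+00 7.47536809e-04 3.12946883e+00] 47.07630126359089
[[313.40469423 322.77653677]
 [312.2714989  227.20549682]] [[279.16227816 266.91654562]]
```

View pics/m3.png

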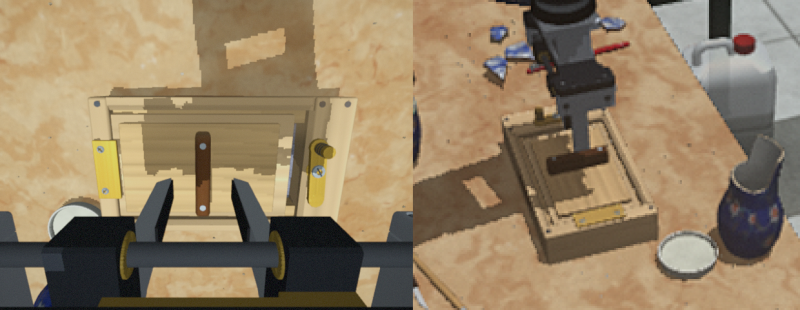

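The tab lies across the end block, and the bar is centred between the fingers at about (313,220) in wrist pixels, matching the prediction. Descend and grip.

>>> jog_arm(series=[[0,-0.004,-0.2,0,0,0,0.6],[0,-0.004,-0.345,0,0,0,0.6],[0,-0.004,-0.345,0,0,0,0.6],[0,-0.004,-0.345,0,0,0,1],[0,-0.004,-0.345,0,0,0,1],[0,-0.004,-0.345,0,0,0,1],[0,-0.004,-0.345,0,0,0,1]], grip_force=25)

```text
clock: 6.82
eef_pos: [494.4, 162.7, 66.7]
eef_rot: [3.14, 0.002, 3.13]
wrist_force: [-2.3, 34.1, 7.0]
finger_gap: 14.5
finger_force: 16.9
```

>>> jog_arm(series=[[0,0.02,0,0,0,0,1],[0,0.04,0,0,0,0,1],[0,0.06,0,0,0,0,1],[0,0.083,0,0,0,0,1],[0,0.083,0,0,0,0,1]])

```text
clock: 7.23
eef_pos: [494.6, 172.0, 66.6]
eef_rot: [-3.141, 0.002, 3.13]
wrist_force: [-0.1, -1.6, 5.2]
finger_gap: 13.6
finger_force: 25.0
```

>>> jog_arm(series=[[0,0.005,0.03,0,0,0,1],[0,0.005,0.1,0,0,0,1],[0,0.005,0.2,0,0,0,1],[0,0.005,0.35,0,0,0,1],[0,0.005,0.55,0,0,0,1],[0,0.005,0.55,0,0,0,1]])

```text
clock: 7.73
eef_pos: [495.5, 172.9, 136.3]
eef_rot: [3.14, 0.006, 3.13]
wrist_force: [0.7, -0.2, 0.1]
finger_gap: 13.8
finger_force: 25.0
```

```bash
python3 - <<'E'
from h import *
import pickle
a,st=shot("side"); b,_=shot("scene"); w,_=shot("wrist")
pickle.dump((a,b,w,st),open("c4.pkl","wb"))
o=np.hstack([a["frame"][90:390,180:440],b["frame"][150:450,180:440],cv2.resize(w["frame"],(400,300))])
cv2.imwrite("pics/m4.png",cv2.resize(o,(800,261))[:,:,::-1]); print(st["eef_pos"],st["wrist_force"])
E
```

```text
[495.48739902 172.93471344 136.27767938] [ 0.69942544 -0.20975261  0.12653497]
```

View pics/m4.png

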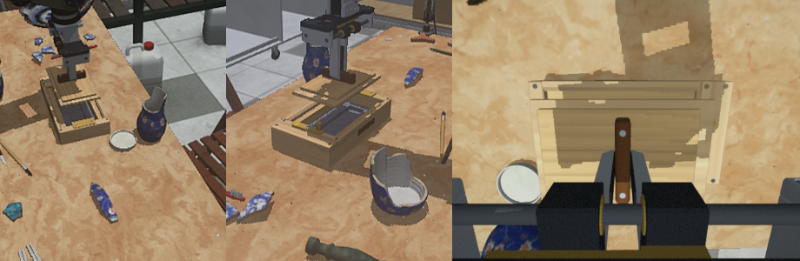

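The cover is lifted clear and level, with the open foam tray below it. Carry it to the clear bench beyond the sherd.

>>> jog_arm(series=[[0,-0.15,0,0,0,0,1],[0,-0.4,0,0,0,0,1],[0,-0.7,0,0,0,0,1],[0,-1,0,0,0,0,1]])

```text
clock: 8.22
eef_pos: [493.0, 51.4, 130.4]
eef_rot: [-3.141, -0.002, 3.131]
wrist_force: [1.6, 0.6, -0.9]
finger_gap: 13.8
finger_force: 25.0
```

>>> jog_arm(series=[[0,-0.3,0,0,0,0,1],[0,-0.6,0,0,0,0,1],[0,-0.9,0,0,0,0,1],[0,-1,0,0,0,0,1]])

```text
clock: 8.55
eef_pos: [493.1, -71.1, 130.6]
eef_rot: [-3.141, -0.002, 3.127]
wrist_force: [0.3, 0.9, -1.4]
finger_gap: 13.6
finger_force: 25.0
```

>>> jog_arm(series=[[0.1,-0.25,0,0,0,0,1],[0.3,-0.5,0,0,0,0,1],[0.5,-0.75,0,0,0,0,1],[0.7,-0.86,0,0,0,0,1],[0.79,-0.86,0,0,0,0,1],[0.79,-0.86,0,0,0,0,1]])

```text
clock: 9.05
eef_pos: [589.5, -171.0, 129.7]
eef_rot: [3.141, -0.002, 3.129]
wrist_force: [0.1, 0.7, -0.8]
finger_gap: 14.0
finger_force: 25.0
```

>>> jog_arm(series=[[0,0,-0.25,0,0,0,1],[0,0,-0.5,0,0,0,1],[0,0,-0.7,0,0,0,1],[0,0,-0.8,0,0,0,1],[0,0,-0.86,0,0,0,1],[0,0,-0.89,0,0,0,1],[0,0,-0.895,0,0,0,1]])

```text
clock: 9.63
eef_pos: [589.0, -169.7, 26.8]
eef_rot: [3.141, 0.001, 3.13]
wrist_force: [-10.9, 9.2, 24.7]
finger_gap: 13.8
finger_force: 25.0
```

>>> jog_arm(series=[[0,0,0.012,0,0,0,1],[0,0,0.012,0,0,0,1],[0,0,0.012,0,0,0,0.6],[0,0,0.012,0,0,0,0.6],[0,0,0.012,0,0,0,0.6],[0,0,0.3,0,0,0,0.6],[0,0,0.6,0,0,0,0.5],[0,0,1,0,0,0,0.5]])

```text
clock: 10.3
eef_pos: [587.8, -170.5, 137.9]
eef_rot: [3.141, -0.003, 3.13]
wrist_force: [0.4, -1.1, -0.5]
finger_gap: 45.9
finger_force: 0.0
```

>>> jog_arm(series=[[-0.5,0,0.8,0,0,-0.1,0],[-0.5,0,1,0,0,-0.2,0],[-0.5,0,1,0,0,-0.3,0],[-0.5,0,1,0,0,-0.4,0],[-0.5,0,1,0,0,-0.53,0],[-0.5,0,1,0,0,-0.53,0],[-0.5,0,1,0,0,-0.53,0],[-0.5,0,1,0,0,-0.53,0]])

```text
clock: 10.97
eef_pos: [528.6, -170.8, 257.9]
eef_rot: [3.142, 0.0, 2.293]
wrist_force: [-0.2, 0.1, -0.0]
finger_gap: 93.6
finger_force: 0.0
```

>>> jog_arm(series=[[-0.5,0,0.2,0,0,-0.1,0],[-0.5,0,0.2,0,0,-0.2,0],[-0.5,0,0.2,0,0,-0.3,0],[-0.5,0,0.2,0,0,-0.4,0],[-0.5,0,0.2,0,0,-0.51,0],[-0.5,0,0.2,0,0,-0.51,0],[-0.5,0,0.2,0,0,-0.51,0],[-0.5,0,0.2,0,0,-0.51,0]])

```text
clock: 11.63
eef_pos: [468.7, -170.8, 281.8]
eef_rot: [-3.141, -0.0, 1.497]
wrist_force: [-0.5, 0.7, -0.3]
finger_gap: 94.0
finger_force: 0.0
```

```bash
python3 - <<'E'
from h import *
import pickle
w,st=shot("wrist","w5.png"); a,_=shot("side"); b,_=shot("scene")
pickle.dump((a,b,w,st),open("c5.pkl","wb")); print(st["eef_pos"],st["eef_rot"],st["joints"])
E
```

```text
[ 468.66519283 -170.75405573  281.81881698] [-3.14148963e+00 -3.25125946e-05  1.49667949e+00] [-4.22832687e-01  1.38790247e-01  1.55813239e+00 -4.68396974e-06
  1.44477795e+00 -3.48715267e-01]
```

View pics/w5.png

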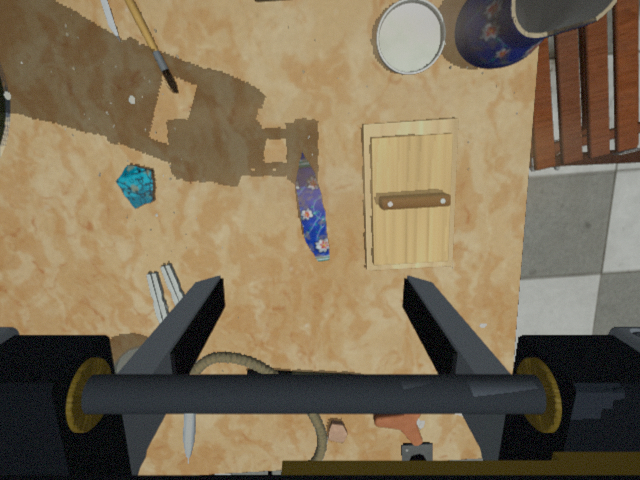

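The cover lies flat on the bench at (410,195). The sherd runs from (302,153) to (323,261) and is curved.

```bash
python3 - <<'E'
from h import *
import pickle
a,b,w,st=pickle.load(open("c5.pkl","rb")); f=w["frame"]
lab=cv2.cvtColor(f,cv2.COLOR_RGB2LAB).astype(int)
# background orange: b high; sherd: b lower; restrict ROI
m=((lab[...,2]<138)).astype(np.uint8)*255
q=np.zeros_like(m); q[140:275,285:345]=m[140:275,285:345]
q=cv2.morphologyEx(q,cv2.MORPH_CLOSE,np.ones((5,5)))
k=max(cv2.findContours(q,0,2)[0],key=cv2.contourArea)
print(cv2.boundingRect(k),cv2.contourArea(k))
W=pt(w,k[:,0,:],10,st)[:,:2].astype(np.float32)
(cx,cy),(l1,l2),an=cv2.minAreaRect(W); print("rect",cx,cy,l1,l2,an, "hull tips",W[W[:,1].argmax()],W[W[:,1].argmin()])
M=np.zeros((200,200),np.uint8); cv2.fillPoly(M,[np.round(W-[365,-275]).astype(int)],255)
for yy in range(-235,-105,10):
    xs=np.where(M[yy+275])[0]; print(yy,xs.min()+365 if len(xs) else None,xs.max()+365 if len(xs) else None)
# cover bar on bench z 37
print("cover bar screws",pt(w,[(390,203),(444,201)],37,st)[:,:2].round(1).tolist())
print("cover corners z8",pt(w,[(364,125),(455,119),(453,264),(367,270)],8,st)[:,:2].round(1).tolist())
E
```

```text
(296, 152, 34, 109) 2037.5
rect 466.22564697265625 -174.50436401367188 31.36073875427246 135.65869140625 4.229360103607178 hull tips [ 459.97638 -106.95194] [ 476.89597 -241.72983]
-235 466 484
-225 460 483
-215 455 482
-205 453 482
-195 453 483
-185 452 482
-175 451 480
-165 450 478
-155 450 478
-145 449 475
-135 450 473
-125 455 469
-115 457 463
cover bar screws [[556.4, -170.0], [617.8, -172.2]]
cover corners z8 [[533.8, -82.1], [638.5, -83.2], [641.0, -260.0], [531.1, -260.0]]
```

>>> jog_arm(series=[[-0.02,-0.03,-0.3,0,0,0.094,0.36],[-0.02,-0.03,-0.6,0,0,0.094,0.36],[-0.02,-0.03,-0.9,0,0,0.094,0.36],[-0.02,-0.03,-1,0,0,0.094,0.36]], grip_force=10)

```text
clock: 12.12
eef_pos: [464.4, -173.6, 157.2]
eef_rot: [-3.136, -0.003, 1.647]
wrist_force: [-0.9, 0.3, -0.4]
finger_gap: 70.8
finger_force: 0.0
```

>>> jog_arm(series=[[0,0,-0.3,0,0,0,0.36],[0,0,-0.6,0,0,0,0.36],[0,0,-0.8,0,0,0,0.36],[0,0,-0.9,0,0,0,0.36],[0,0,-0.9,0,0,0,0.36],[0,0,-0.9,0,0,0,0.36]])

```text
clock: 12.62
eef_pos: [466.3, -174.4, 53.9]
eef_rot: [-3.141, -0.0, 1.646]
wrist_force: [0.1, -0.4, -0.0]
finger_gap: 60.2
finger_force: 0.0
```

```bash
python3 - <<'E'
from h import *
w,st=shot("wrist","w6.png"); print(st["eef_pos"],st["eef_rot"])
t=np.radians(94.23); C=np.array([466.2,-174.5,10])
print(proj(w,[C+69*np.array([np.cos(t),np.sin(t),0]),C-69*np.array([np.cos(t),np.sin(t),0])],st).round(), pt(w,[(313,241)],10,st))
lab=cv2.cvtColor(w["frame"],cv2.COLOR_RGB2LAB).astype(int)
m=((lab[...,2]<136)&(lab[...,0]>25)).astype(np.uint8)*255
k=[q for q in cv2.findContours(cv2.morphologyEx(m,cv2.MORPH_OPEN,np.ones((3,3))),0,2)[0] if cv2.contourArea(q)>400]
print([cv2.boundingRect(q) for q in k])
E
```

```text
[ 466.30311892 -174.36133392   53.92637072] [-3.14097311e+00 -3.02489534e-04  1.64563254e+00]
[[314. 154.]
 [314. 366.]] [[ 464.34236454 -156.81529656   10.        ]]
[(45, 384, 105, 91), (478, 327, 162, 149), (0, 327, 50, 149), (164, 276, 300, 184), (288, 157, 52, 208), (526, 0, 106, 29)]
```

>>> jog_arm(series=[[0,0,-0.15,0,0,0,0.36],[0,0,-0.25,0,0,0,0.36],[0,0,-0.278,0,0,0,0.5],[0,0,-0.278,0,0,0,1],[0,0,-0.278,0,0,0,1],[0,0,-0.278,0,0,0,1],[0,0,-0.278,0,0,0,1],[0,0,-0.278,0,0,0,1]], grip_force=10)

```text
clock: 13.33
eef_pos: [466.7, -174.5, 21.4]
eef_rot: [3.14, 0.001, 1.644]
wrist_force: [-1.2, 0.1, 6.7]
finger_gap: 29.9
finger_force: 10.0
```

>>> jog_arm(series=[[0,0,0.02,0,0,0,1],[0,0,0.06,0,0,0,1],[0,0,0.15,0,0,0,1],[0,0,0.3,0,0,0,1],[0,0,0.5,0,0,0,1],[0,0,0.75,0,0,0,1],[0,0,1,0,0,0,1],[0,0,1,0,0,0,1]])

```text
clock: 14.0
eef_pos: [468.3, -175.2, 146.8]
eef_rot: [3.134, 0.004, 1.644]
wrist_force: [1.5, -0.7, 0.5]
finger_gap: 29.6
finger_force: 10.0
```

```bash
python3 - <<'E'
from h import *
import pickle
a,st=shot("side"); b,_=shot("scene"); w,_=shot("wrist"); pickle.dump((a,b,w,st),open("c6.pkl","wb"))
def crop(f,x0,y0,x1,y1,s): return cv2.resize(f[y0:y1,x0:x1],s,interpolation=2)
o=np.hstack([crop(a["frame"],190,140,390,390,(320,400)),crop(b["frame"],225,220,425,345,(480,400))])
o=np.vstack([o[:400]]); cv2.imwrite("pics/m6.png",o[:,:,::-1]); print(st["eef_pos"],st["eef_rot"])
E
```

```text
[ 468.28606492 -175.22314766  146.8024872 ] [3.1340325  0.00415051 1.64385256]
```

View pics/m6.png

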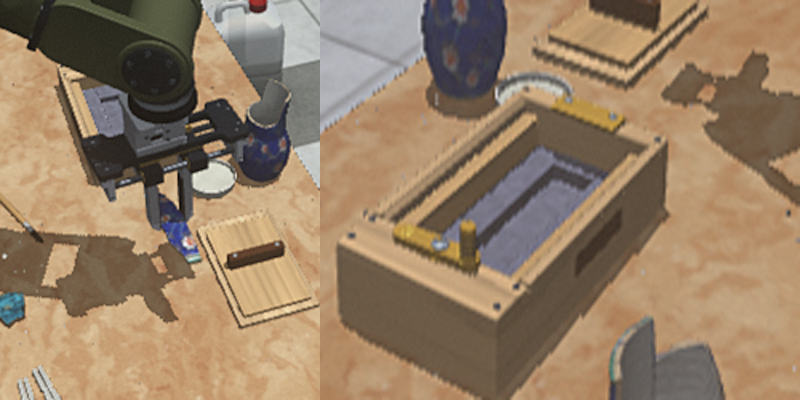

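The sherd is held, and the foam with its dark cut-out edges is visible in the scene view. Carry the sherd to a spot from which the wrist camera sees the tray.

>>> jog_arm(series=[[0.07,0.2,0.3,0,0,-0.054,1],[0.07,0.5,0.4,0,0,-0.054,1],[0.07,0.8,0.4,0,0,-0.054,1],[0.07,1,0.4,0,0,-0.054,1]])

```text
clock: 14.48
eef_pos: [474.2, -52.1, 188.1]
eef_rot: [-3.141, -0.0, 1.559]
wrist_force: [0.4, -0.6, -0.1]
finger_gap: 29.2
finger_force: 10.0
```

>>> jog_arm(series=[[0.13,0.25,0.2,0,0,0,1],[0.13,0.5,0.4,0,0,0,1],[0.13,0.75,0.4,0,0,0,1],[0.13,1,0.4,0,0,0,1],[0.13,1,0.4,0,0,0,1],[0.13,1,0.4,0,0,0,1]])

```text
clock: 14.98
eef_pos: [489.8, 66.7, 235.2]
eef_rot: [-3.139, 0.0, 1.561]
wrist_force: [0.2, 1.2, 0.1]
finger_gap: 29.5
finger_force: 10.0
```

```bash
python3 - <<'E'
from h import *
import pickle
w,st=shot("wrist","w7.png"); pickle.dump((w,st),open("c7.pkl","wb")); print(st["eef_pos"],st["eef_rot"])
E
```

```text
[489.76768704  66.66946902 235.23286637] [-3.13914474e+00  2.32928637e-04  1.56144596e+00]
```

View pics/w7.png

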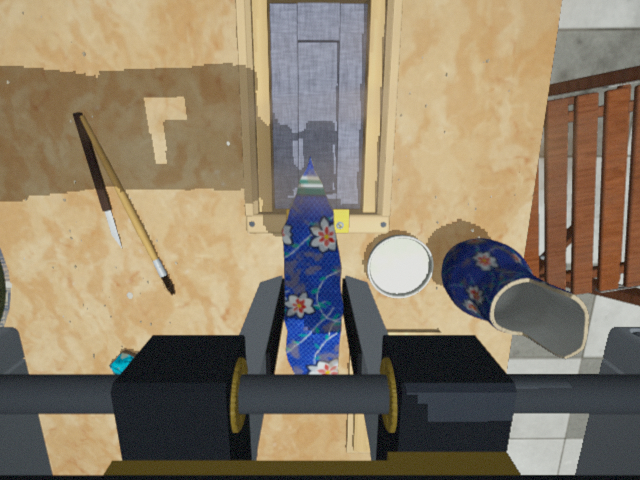

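The cut-out's side edges are at columns ~299 and ~339, with its far end at row ~41. The held sherd's tip is at (310,160).

```bash
python3 - <<'E'
from h import *
import pickle
w,st=pickle.load(open("c7.pkl","rb")); g=cv2.cvtColor(w["frame"],cv2.COLOR_RGB2GRAY).astype(float)
print("cols 262-372", g[50:90,262:372].mean(0).round().astype(int).tolist())
print("rows 25-60", g[25:60,305:335].mean(1).round().astype(int).tolist())
E
```

```text
cols 262-372 [195, 193, 191, 190, 190, 184, 149, 98, 98, 119, 147, 153, 151, 148, 147, 145, 146, 145, 149, 151, 153, 152, 152, 154, 153, 149, 144, 145, 149, 151, 153, 154, 153, 151, 148, 133, 129, 148, 151, 153, 152, 149, 149, 151, 149, 148, 146, 145, 149, 149, 147, 144, 147, 147, 149, 152, 156, 155, 153, 153, 153, 153, 153, 152, 151, 152, 153, 152, 151, 146, 143, 145, 150, 152, 143, 105, 94, 126, 151, 151, 150, 149, 147, 146, 145, 147, 151, 152, 154, 153, 153, 155, 153, 148, 145, 148, 152, 152, 148, 142, 110, 106, 103, 94, 89, 101, 145, 188, 199, 200]
rows 25-60 [145, 147, 149, 151, 149, 148, 150, 150, 151, 149, 147, 147, 146, 147, 136, 95, 82, 116, 151, 152, 149, 150, 150, 153, 153, 152, 153, 154, 154, 153, 150, 151, 151, 151, 153]
```

```bash
python3 - <<'E'
from h import *
import pickle
w,st=pickle.load(open("c7.pkl","rb"))
q=lambda uv,z:pt(w,uv,z,st)[:,:2].round(1).tolist()
print("top z18",q([(296.6,70),(339.3,70),(318,38.9)],18),"floor",q([(298.9,70),(336.2,70),(318,42.4)],8))
print("ledge edges z38 / foam", q([(268,70),(368,70)],38))
print("lip screw corners",q([(252,224),(385,224)],48.5))
f=w["frame"]; lab=cv2.cvtColor(f,cv2.COLOR_RGB2LAB).astype(int)
# held sherd: underside about TCP z-20.5
b=((lab[...,2]<118)).astype(np.uint8)*255; r=np.zeros_like(b); r[150:330,275:350]=b[150:330,275:350]
k=max(cv2.findContours(cv2.morphologyEx(r,cv2.MORPH_CLOSE,np.ones((7,7))),0,2)[0],key=cv2.contourArea)
zs=st["eef_pos"][2]-20.5+10
M=np.zeros((480,640),np.uint8); cv2.drawContours(M,[k],-1,255,-1)
for v in (170,185,200,220,240,260,280,300):
    x=np.where(M[v])[0]; 
    if len(x): print(v,q([(x.min(),v),(x.max(),v)],zs))
print("tip",q([(310,159)],zs), "TCP",st["eef_pos"][:2])
E
```

```text
top z18 [[474.1, 208.9], [515.6, 208.5], [495.0, 235.9]] floor [[476.0, 210.5], [513.1, 210.2], [495.1, 235.2]]
ledge edges z38 / foam [[448.6, 205.8], [540.7, 204.9]]
lip screw corners [[427.9, 63.0], [560.5, 61.8]]
200 [[480.7, 114.7], [496.1, 114.6]]
220 [[476.4, 104.6], [499.1, 104.4]]
240 [[477.6, 94.1], [488.9, 94.0]]
260 [[474.8, 83.4], [502.8, 83.1]]
280 [[473.9, 72.3], [502.9, 72.0]]
300 [[474.1, 60.8], [504.6, 60.5]]
tip [[488.3, 134.5]] TCP [489.76768704  66.66946902]
```

>>> jog_arm(series=[[0.02,0.3,0,0,0,0,1],[0.04,0.6,0,0,0,0,1],[0.04,0.797,-0.2,0,0,0,1],[0.04,0.797,-0.5,0,0,0,1],[0.04,0.797,-0.8,0,0,0,1],[0.04,0.797,-1,0,0,0,1],[0.04,0.797,-1,0,0,0,1],[0.04,0.797,-1,0,0,0,1]])

```text
clock: 15.7
eef_pos: [494.9, 160.3, 116.0]
eef_rot: [-3.139, 0.001, 1.558]
wrist_force: [-0.5, -0.2, -0.0]
finger_gap: 29.5
finger_force: 10.0
```

```bash
python3 - <<'E'
from h import *
import pickle
w,st=shot("wrist","w8.png"); print(st["eef_pos"],st["eef_rot"],st["wrist_force"],st["finger_gap"])
E
```

```text
[494.92304266 160.29208858 116.03601591] [-3.13917735e+00  7.10560197e-04  1.55773481e+00] [-0.48628021 -0.22486853 -0.02303576] 29.508657387738044
```

>>> jog_arm(series=[[-0.002,0.017,-0.2,0,0,0,1],[-0.002,0.017,-0.4,0,0,0,1],[-0.002,0.017,-0.55,0,0,0,1],[-0.002,0.017,-0.62,0,0,0,1],[-0.002,0.017,-0.67,0,0,0,1],[-0.002,0.017,-0.7,0,0,0,1],[-0.002,0.017,-0.705,0,0,0,1],[-0.002,0.017,-0.705,0,0,0,1]])

```text
clock: 16.42
eef_pos: [495.4, 163.4, 32.8]
eef_rot: [3.14, -0.0, 1.559]
wrist_force: [0.0, -0.1, -1.1]
finger_gap: 29.7
finger_force: 10.0
```

>>> jog_arm(series=[[0,0,-0.005,0,0,0,1],[0,0,-0.012,0,0,0,1],[0,0,-0.012,0,0,0,1],[0,0,-0.012,0,0,0,1]])

```text
clock: 16.75
eef_pos: [494.9, 163.4, 30.7]
eef_rot: [3.141, -0.0, 1.559]
wrist_force: [0.0, 0.0, 0.1]
finger_gap: 29.7
finger_force: 10.0
```

>>> jog_arm(series=[[0,0,-0.005,0,0,0,1],[0,0,-0.01,0,0,0,1],[0,0,-0.01,0,0,0,1]])

```text
clock: 17.0
eef_pos: [494.9, 163.4, 29.4]
eef_rot: [3.142, -0.0, 1.559]
wrist_force: [-0.5, 0.1, 2.5]
finger_gap: 29.9
finger_force: 10.0
```

Contact at the expected height, so I'll release gently and rise.

>>> jog_arm(series=[[0,0,0,0,0,0,0.62],[0,0,0,0,0,0,0.52],[0,0,0,0,0,0,0.5],[0,0,0,0,0,0,0.5],[0,0,0.2,0,0,0,0.5],[0,0,0.5,0,0,0,0.5],[0,0,0.8,0,0,0,0.5],[0,0,1,0,0,0,0.5]])

```text
clock: 17.67
eef_pos: [495.4, 163.5, 152.4]
eef_rot: [3.139, -0.001, 1.559]
wrist_force: [0.4, 0.3, 0.9]
finger_gap: 47.2
finger_force: 0.0
```

>>> jog_arm(series=[[0,-0.25,0.3,0,0,0,0.5],[0,-0.5,0.6,0,0,0,0.5],[0,-0.75,0.8,0,0,0,0.5],[0,-0.75,0.8,0,0,0,0.5],[0,-0.75,0.8,0,0,0,0.5],[0,-0.75,0.8,0,0,0,0.5]])

```text
clock: 18.17
eef_pos: [494.6, 73.5, 244.5]
eef_rot: [-3.141, -0.0, 1.558]
wrist_force: [1.0, 0.1, -1.3]
finger_gap: 47.0
finger_force: 0.0
```

```bash
python3 - <<'E'
from h import *
import pickle
w,st=shot("wrist"); pickle.dump((w,st),open("c9.pkl","wb")); print(st["eef_pos"],st["eef_rot"])
x,y=proj(w,[(494.3,162.3,8)],st)[0]; print(x,y)
x0=int(max(0,x-100)); y0=int(max(0,y-130)); z=w["frame"][y0:y0+250,x0:x0+200]; print(x0,y0)
cv2.imwrite("pics/z9.png",cv2.resize(z,None,fx=2.4,fy=2.4,interpolation=2)[:,:,::-1])
f=w["frame"]; lab=cv2.cvtColor(f,cv2.COLOR_RGB2LAB).astype(int)
E
```

```text
[494.63210687  73.53782362 244.47119182] [-3.14084221e+00 -1.02249743e-04  1.55828977e+00]
312.3072317869271 128.09953248985323
212 0
```

View pics/z9.png

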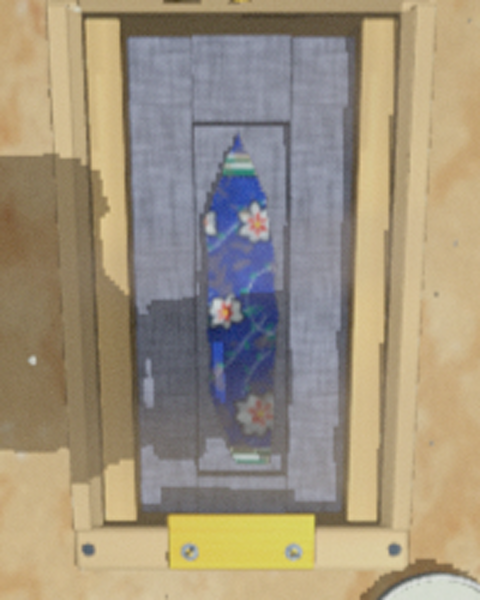

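The sherd lies glaze up, centred inside the cut-out outline, with clearance all round. Next I'll return for the cover.

>>> jog_arm(series=[[0,-0.3,0,0,0,0.07,0.5],[0,-0.6,0,0,0,0.14,0.5],[0,-0.9,0,0,0,0.22,0.5],[0,-1,0,0,0,0.3,0.5],[0,-1,0,0,0,0.38,0.5],[0,-1,0,0,0,0.46,0.5],[0,-1,0,0,0,0.5,0.5]])

```text
clock: 18.8
eef_pos: [494.6, -45.8, 243.5]
eef_rot: [-3.14, -0.003, 2.352]
wrist_force: [0.8, -0.2, -0.7]
finger_gap: 46.7
finger_force: 0.0
```

>>> jog_arm(series=[[0.2,-0.3,0,0,0,0.07,0.5],[0.4,-0.6,0,0,0,0.14,0.5],[0.6,-0.9,0,0,0,0.22,0.5],[0.78,-1,-0.2,0,0,0.3,0.5],[0.78,-1,-0.2,0,0,0.38,0.5],[0.78,-1,-0.2,0,0,0.46,0.5],[0.78,-1,-0.2,0,0,0.5,0.5],[0.78,-1,-0.2,0,0,0.5,0.5]])

```text
clock: 19.47
eef_pos: [588.5, -165.4, 219.0]
eef_rot: [3.14, -0.003, 3.134]
wrist_force: [-0.1, 0.5, 0.3]
finger_gap: 47.3
finger_force: 0.0
```

```bash
python3 - <<'E'
from h import *
import pickle
w,st=shot("wrist"); pickle.dump((w,st),open("c10.pkl","wb")); print(st["eef_pos"],st["eef_rot"])
f=w["frame"]; hsv=cv2.cvtColor(f,cv2.COLOR_RGB2HSV)
e=proj(w,[(548,-170,37),(628,-170,37)],st); print(e.round())
x0,x1=int(e[:,0].min()-40),int(e[:,0].max()+40); y0,y1=int(e[:,1].min()-25),int(e[:,1].max()+25)
m=np.zeros(f.shape[:2],np.uint8); b=cv2.inRange(hsv,(0,60,20),(20,255,130)); m[y0:y1,x0:x1]=b[y0:y1,x0:x1]
k=max(cv2.findContours(cv2.morphologyEx(m,cv2.MORPH_CLOSE,np.ones((5,5))),0,2)[0],key=cv2.contourArea)
B=cv2.boxPoints(cv2.minAreaRect(k)); W=pt(w,B,36,st)[:,:2]; print(B.round().tolist(),W.round(1).tolist(),W.mean(0))
E
```

```text
[ 588.53689317 -165.35504691  218.98682397] [ 3.14043818e+00 -3.13798962e-03  3.13423927e+00]
[[309. 181.]
 [309. 261.]]
[[301.0, 177.0], [317.0, 177.0], [318.0, 257.0], [302.0, 257.0]] [[544.5, -177.4], [544.3, -161.8], [624.4, -161.0], [624.6, -177.5]] [ 584.44854806 -169.40326961]
```

>>> jog_arm(series=[[0,-0.036,-0.3,0,0,-0.002,0.5],[0,-0.036,-0.6,0,0,-0.002,0.5],[0,-0.036,-0.9,0,0,-0.002,0.5],[0,-0.036,-1,0,0,-0.002,0.5],[0,-0.036,-1,0,0,-0.002,0.5],[0,-0.036,-1,0,0,-0.002,0.5]])

```text
clock: 20.02
eef_pos: [588.9, -170.7, 102.2]
eef_rot: [-3.142, 0.0, 3.126]
wrist_force: [0.6, 0.5, 0.6]
finger_gap: 47.0
finger_force: 0.0
```

>>> jog_arm(series=[[0,0,-0.25,0,0,0,0.5],[0,0,-0.45,0,0,0,0.6],[0,0,-0.585,0,0,0,0.6],[0,0,-0.585,0,0,0,0.6],[0,0,-0.585,0,0,0,1],[0,0,-0.585,0,0,0,1],[0,0,-0.585,0,0,0,1],[0,0,-0.585,0,0,0,1]], grip_force=25)

```text
clock: 20.68
eef_pos: [589.2, -171.2, 32.7]
eef_rot: [-3.141, 0.002, 3.127]
wrist_force: [-0.3, 1.8, 1.6]
finger_gap: 14.5
finger_force: 0.8
```

>>> jog_arm(series=[[0,0,0,0,0,0,0.75],[0,0,-0.02,0,0,0,0.75],[0,0,-0.035,0,0,0,0.75],[0,0,-0.035,0,0,0,1],[0,0,-0.035,0,0,0,1],[0,0,-0.035,0,0,0,1],[0,0,-0.035,0,0,0,1],[0,0,-0.035,0,0,0,1]])

```text
clock: 21.35
eef_pos: [588.4, -171.0, 26.8]
eef_rot: [3.142, -0.0, 3.127]
wrist_force: [0.2, -0.1, -1.6]
finger_gap: 14.0
finger_force: 25.0
```

>>> jog_arm(series=[[0,0,0.1,0,0,0,1],[0,0,0.25,0,0,0,1],[0,0,0.5,0,0,0,1],[0,0,0.75,0,0,0,1],[0,0,0.93,0,0,0,1],[0,0,0.93,0,0,0,1],[0,0,0.93,0,0,0,1]])

```text
clock: 21.93
eef_pos: [588.8, -171.1, 139.9]
eef_rot: [-3.141, 0.002, 3.127]
wrist_force: [-0.1, -0.2, -1.8]
finger_gap: 13.8
finger_force: 25.0
```

>>> jog_arm(series=[[-0.25,0.1,0,0,0,0,1],[-0.5,0.3,0,0,0,0,1],[-0.785,0.55,0,0,0,0,1],[-0.785,0.8,0,0,0,0.002,1],[-0.785,0.86,0,0,0,0.002,1],[-0.785,0.86,0,0,0,0.002,1]])

```text
clock: 22.43
eef_pos: [493.7, -66.2, 137.8]
eef_rot: [3.141, -0.001, 3.132]
wrist_force: [0.4, 0.0, -1.2]
finger_gap: 13.8
finger_force: 25.0
```

>>> jog_arm(series=[[0,0.25,0,0,0,0,1],[0,0.5,0,0,0,0,1],[0,0.75,0,0,0,0,1],[0,1,0,0,0,0,1]])

```text
clock: 22.77
eef_pos: [494.4, 52.5, 137.6]
eef_rot: [-3.141, -0.001, 3.129]
wrist_force: [-0.4, -0.5, -1.0]
finger_gap: 14.2
finger_force: 25.0
```

>>> jog_arm(series=[[0,0.25,0,0,0,0,1],[0,0.5,0,0,0,0,1],[0,0.75,0,0,0,0,1],[0,0.95,0,0,0,0,1],[0,1,0,0,0,0,1],[0,1,0,0,0,0,1],[0,1,0,0,0,0,1]])

```text
clock: 23.35
eef_pos: [494.5, 171.2, 137.8]
eef_rot: [-3.141, -0.001, 3.13]
wrist_force: [0.1, -0.8, -1.5]
finger_gap: 13.7
finger_force: 25.0
```

```bash
python3 - <<'E'
from h import *
import pickle
w,st=shot("wrist"); a,_=shot("side"); b,_=shot("scene")
pickle.dump((a,b,w,st),open("c11.pkl","wb")); print(st["eef_pos"],st["eef_rot"])
a4,b4,w4,s4=pickle.load(open("c4.pkl","rb")); print("c4",s4["eef_pos"],s4["eef_rot"])
# compare wrist view of held cover with that of the first lift: bar + tilt via feature shift in tool frame
def bar(f):
    hsv=cv2.cvtColor(f,cv2.COLOR_RGB2HSV); m=np.zeros(f.shape[:2],np.uint8)
    q=cv2.inRange(hsv,(0,60,20),(20,255,130)); m[150:330,290:340]=q[150:330,290:340]
    k=max(cv2.findContours(m,0,2)[0],key=cv2.contourArea); return cv2.boundingRect(k),np.round(cv2.boxPoints(cv2.minAreaRect(k))).tolist()
print(bar(w4["frame"]),bar(w["frame"]))
g=lambda f:np.float32(cv2.cvtColor(f,cv2.COLOR_RGB2GRAY)[185:320,290:335])
print(cv2.phaseCorrelate(g(w4["frame"]),g(w["frame"]),cv2.createHanningWindow((45,135),cv2.CV_32F)))
E
```

```text
[494.48916526 171.17015227 137.76238869] [-3.14094246e+00 -1.07057851e-03  3.12968549e+00]
c4 [495.48739902 172.93471344 136.27767938] [3.13992764 0.00586864 3.12980382]
((297, 215, 43, 115), [[297.0, 215.0], [339.0, 215.0], [339.0, 329.0], [297.0, 329.0]]) ((290, 213, 46, 117), [[290.0, 213.0], [335.0, 213.0], [335.0, 329.0], [290.0, 329.0]])
((0.3277318557768538, -1.518826309901911), 0.9657655547970116)
```

>>> jog_arm(series=[[0,0.009,-0.2,0,0,0,1],[0,0.009,-0.38,0,0,0,1],[0,0.009,-0.45,0,0,0,1],[0,0.009,-0.5,0,0,0,1],[0,0.009,-0.54,0,0,0,1],[0,0.009,-0.57,0,0,0,1],[0,0.009,-0.585,0,0,0,1],[0,0.009,-0.595,0,0,0,1]])

```text
clock: 24.17
eef_pos: [494.5, 173.3, 67.4]
eef_rot: [3.141, 0.001, 3.13]
wrist_force: [-0.6, 0.2, -1.8]
finger_gap: 13.7
finger_force: 25.0
```

>>> jog_arm(series=[[0,-0.004,-0.008,0,0,0,1],[0,-0.004,-0.015,0,0,0,1],[0,-0.004,-0.015,0,0,0,1],[0,-0.004,-0.015,0,0,0,1]])

```text
clock: 24.5
eef_pos: [494.3, 172.9, 65.5]
eef_rot: [3.142, 0.0, 3.13]
wrist_force: [0.5, 0.3, -1.7]
finger_gap: 13.7
finger_force: 25.0
```

>>> jog_arm(series=[[0,0,-0.006,0,0,0,1],[0,0,-0.01,0,0,0,1],[0,0,-0.01,0,0,0,1]])

```text
clock: 24.75
eef_pos: [494.4, 172.9, 64.6]
eef_rot: [3.142, 0.0, 3.13]
wrist_force: [-2.1, -0.2, 4.0]
finger_gap: 14.0
finger_force: 25.0
```

>>> jog_arm(series=[[0,-0.02,0,0,0,0,1],[0,-0.04,0,0,0,0,1],[0,-0.06,0,0,0,0,1],[0,-0.075,0,0,0,0,1],[0,-0.085,0,0,0,0,1],[0,-0.085,0,0,0,0,1]])

```text
clock: 25.25
eef_pos: [494.6, 163.1, 64.6]
eef_rot: [3.14, 0.001, 3.129]
wrist_force: [0.4, 7.2, 4.6]
finger_gap: 13.9
finger_force: 25.0
```

>>> jog_arm(series=[[0,-0.005,0,0,0,0,1],[0,-0.01,0,0,0,0,1],[0,-0.01,0,0,0,0,1]])

```text
clock: 25.5
eef_pos: [494.7, 163.0, 64.7]
eef_rot: [3.138, 0.002, 3.13]
wrist_force: [-0.9, 16.7, 4.2]
finger_gap: 13.8
finger_force: 25.0
```

>>> jog_arm(series=[[0,0.006,0,0,0,0,1],[0,0.006,0,0,0,0,0.7],[0,0.006,0,0,0,0,0.5],[0,0.006,0,0,0,0,0.5],[0,0.006,0,0,0,0,0.5],[0,0.006,0.25,0,0,0,0.5],[0,0.006,0.5,0,0,0,0.5],[0,0.006,0.5,0,0,0,0.5]])

```text
clock: 26.17
eef_pos: [496.3, 162.4, 129.0]
eef_rot: [3.14, 0.007, 3.13]
wrist_force: [0.2, 0.5, 1.6]
finger_gap: 46.7
finger_force: 0.0
```

>>> jog_arm(series=[[-0.06,0.3,0.1,0,0,0.022,0.5],[-0.12,0.6,0.1,0,0,0.022,0.5],[-0.187,0.9,0.1,0,0,0.022,0.5],[-0.187,0.958,0.1,0,0,0.022,0.5],[-0.187,0.958,0.1,0,0,0.022,0.5],[-0.187,0.958,0.1,0,0,0.022,0.5]])

```text
clock: 26.67
eef_pos: [471.8, 276.6, 135.6]
eef_rot: [-3.141, -0.0, -3.118]
wrist_force: [-1.0, 0.1, 0.3]
finger_gap: 47.2
finger_force: 0.0
```

```bash
python3 - <<'E'
from h import *
import pickle
w,st=shot("wrist"); s,_=shot("side"); b,_=shot("scene"); pickle.dump((s,b,w,st),open("c12.pkl","wb")); print(st["eef_pos"],st["eef_rot"])
f=w["frame"]; hsv=cv2.cvtColor(f,cv2.COLOR_RGB2HSV)
y=cv2.inRange(hsv,(20,150,60),(32,255,255))
e=proj(w,[(471.3,278.2,73),(495.3,278.2,54),(535,278,54),(494,163,75)],st); print(e.round())
for k in cv2.findContours(y,0,2)[0]:
    if cv2.contourArea(k)>60: print(cv2.boundingRect(k))
# cover bar on the side camera before/after
s0=pickle.load(open("c0.pkl","rb"))["side"][0]
def bar(f):
    h=cv2.cvtColor(f,cv2.COLOR_RGB2HSV); m=np.zeros(f.shape[:2],np.uint8); q=cv2.inRange(h,(0,60,20),(18,255,110)); m[190:215,240:290]=q[190:215,240:290]
    k=max(cv2.findContours(m,0,2)[0],key=cv2.contourArea); return cv2.minAreaRect(k)
print(bar(s0["frame"]),bar(s["frame"]))
E
```

```text
[471.7529042  276.6498424  135.59778006] [-3.14101673e+00 -4.87964299e-04 -3.11816655e+00]
[[316. 260.]
 [315. 283.]
 [314. 331.]
 [146. 289.]]
(152, 452, 416, 23)
(417, 358, 25, 75)
(186, 358, 24, 75)
(306, 250, 23, 81)
(304, 239, 23, 14)
(6, 231, 47, 80)
((263.9122009277344, 202.5902099609375), (8.939908027648926, 33.384971618652344), 77.90524291992188) ((263.6414489746094, 202.82681274414062), (9.009751319885254, 33.59449768066406), 77.90524291992188)
```

The bar in the side view matches its starting position to 0.3 px, so the cover is home. Grip the knob.

>>> jog_arm(series=[[0,0.008,-0.25,0,0,0,0.5],[0,0.008,-0.5,0,0,0,0.55],[0,0.008,-0.565,0,0,0,0.6],[0,0.008,-0.565,0,0,0,0.6],[0,0.008,-0.565,0,0,0,1],[0,0.008,-0.565,0,0,0,1],[0,0.008,-0.565,0,0,0,1],[0,0.008,-0.565,0,0,0,1]], grip_force=8)

```text
clock: 27.48
eef_pos: [472.3, 278.3, 69.5]
eef_rot: [3.141, 0.002, -3.119]
wrist_force: [0.2, -0.3, -0.3]
finger_gap: 14.4
finger_force: 0.0
```

```bash
python3 - <<'E'
import numpy as np
r=lambda a:-24*np.array([np.cos(a+a0),np.sin(a+a0)])
for a0,L in((1.6,[7,14,21,28,35,42,49,54]),(1.6-np.radians(54),[7,14,21,28,35,38.5])):
  for A in L:
    d=r(-np.radians(A))-r(0); w=np.array([-.011*d[0]+d[1],-d[0]-.011*d[1]]); print(np.round(w/120,3),round(-A/90,3))
E
```

```text
[0.001 0.024] -0.078
[0.005 0.048] -0.156
[0.012 0.072] -0.233
[0.022 0.094] -0.311
[0.034 0.115] -0.389
[0.049 0.135] -0.467
[0.066 0.152] -0.544
[0.079 0.163] -0.6
[0.02  0.013] -0.078
[0.042 0.024] -0.156
[0.065 0.033] -0.233
[0.089 0.038] -0.311
[0.113 0.04 ] -0.389
[0.126 0.04 ] -0.428
```

>>> jog_arm(series=[[0,0,-0.018,0,0,0,0.86],[0,0,-0.018,0,0,0,0.86],[0,0,-0.018,0,0,0,1],[0,0,-0.018,0,0,0,1],[0,0,-0.018,0,0,0,1]])

```text
clock: 27.9
eef_pos: [471.8, 278.0, 66.1]
eef_rot: [-3.141, -0.0, -3.119]
wrist_force: [-1.2, -1.2, 1.0]
finger_gap: 11.3
finger_force: 8.0
```

>>> jog_arm(series=[[0.001,0.024,0,0,0,-0.078,1],[0.005,0.048,0,0,0,-0.156,1],[0.012,0.072,0,0,0,-0.233,1],[0.022,0.094,0,0,0,-0.311,1],[0.034,0.115,0,0,0,-0.389,1],[0.049,0.135,0,0,0,-0.467,1],[0.066,0.152,0,0,0,-0.544,1],[0.079,0.163,0,0,0,-0.6,1]])

```text
clock: 28.57
eef_pos: [480.9, 298.0, 66.1]
eef_rot: [-3.141, -0.001, 2.216]
wrist_force: [-4.6, 0.5, 1.8]
finger_gap: 11.3
finger_force: 8.0
```

>>> jog_arm(series=[[0.02,0.013,0,0,0,-0.078,1],[0.042,0.024,0,0,0,-0.156,1],[0.065,0.033,0,0,0,-0.233,1],[0.089,0.038,0,0,0,-0.311,1],[0.113,0.04,0,0,0,-0.389,1],[0.121,0.04,0,0,0,-0.411,1],[0.121,0.04,0,0,0,-0.411,1]])

```text
clock: 29.15
eef_pos: [495.7, 303.2, 66.2]
eef_rot: [-3.141, -0.001, 1.573]
wrist_force: [-1.8, 5.1, 0.4]
finger_gap: 11.0
finger_force: 8.0
```

>>> jog_arm(series=[[0,0,0,0,0,0,0.75],[0,0,0,0,0,0,0.6],[0,0,0,0,0,0,0.6],[0,0,0.2,0,0,0,0.6],[0,0,0.5,0,0,0,0.6],[0,0,0.8,0,0,0,0.6],[0,0,1,0,0,0,0.6],[0,0,1,0,0,0,0.6]])

```text
clock: 29.82
eef_pos: [497.5, 303.2, 191.8]
eef_rot: [3.134, -0.004, 1.576]
wrist_force: [0.5, 0.7, 0.1]
finger_gap: 37.6
finger_force: 0.0
```

>>> jog_arm(series=[[0,-0.3,0.3,0,0,0,0.6],[0,-0.6,0.6,0,0,0,0.6],[0,-0.9,0.9,0,0,0,0.6],[0,-1,1,0,0,0,0.6],[0,-1,1,0,0,0,0.6],[0,-1,1,0,0,0,0.6]])

```text
clock: 30.32
eef_pos: [496.4, 181.2, 307.4]
eef_rot: [3.139, -0.001, 1.574]
wrist_force: [-0.6, 0.2, -0.7]
finger_gap: 37.3
finger_force: 0.0
```

```bash
python3 - <<'E'
from h import *
import pickle
w,st=shot("wrist"); s,_=shot("side"); pickle.dump((s,w,st),open("c13.pkl","wb")); print(st["eef_pos"],st["eef_rot"],st["wrist_force"],st["clock"])
hsv=cv2.cvtColor(w["frame"],cv2.COLOR_RGB2HSV); y=cv2.inRange(hsv,(20,150,60),(32,255,255))
print("expect knob,pivot,nose",proj(w,[(495.5,302.2,73),(495.3,278.2,54),(494.9,238.2,54)],st).round())
for k in cv2.findContours(y,0,2)[0]:
    if cv2.contourArea(k)>60 and cv2.boundingRect(k)[1]<300:
        B=cv2.boxPoints(cv2.minAreaRect(k)); print(cv2.boundingRect(k),pt(w,B,54,st)[:,:2].round(1).tolist())
s0=pickle.load(open("c0.pkl","rb"))["side"][0]
def bar(f):
    h=cv2.cvtColor(f,cv2.COLOR_RGB2HSV); m=np.zeros(f.shape[:2],np.uint8); q=cv2.inRange(h,(0,60,20),(18,255,110)); m[190:215,240:290]=q[190:215,240:290]
    return cv2.minAreaRect(max(cv2.findContours(m,0,2)[0],key=cv2.contourArea))[0]
print(bar(s0["frame"]),bar(s["frame"]))
for (x0,x1,y0,y1) in((300,345,232,268),(335,375,190,255)): print(np.abs(s0["frame"][y0:y1,x0:x1].astype(int)-s["frame"][y0:y1,x0:x1]).mean())
E
```

```text
[496.35120229 181.1896633  307.39340493] [ 3.13876799e+00 -6.83533557e-04  1.57406765e+00] [-0.59947538  0.20929571 -0.69330747] 30.3167
expect knob,pivot,nose [[312.  95.]
 [312. 121.]
 [312. 158.]]
(286, 289, 49, 18) [[463.3, 79.3], [523.0, 79.5], [523.4, 56.4], [463.0, 56.3]]
(306, 123, 15, 34) [[487.1, 240.9], [488.7, 276.5], [503.9, 276.0], [502.7, 240.3]]
(263.9122009277344, 202.5902099609375) (263.6414489746094, 202.82681274414062)
9.870781893004116
7.708974358974359
```

```bash
python3 -c "
from cell import manip
print(manip.sign_off())"
```

```text
the job is handed in; nothing more can be done
None
```

The job is handed in: the sherd lies glaze up in the foam cut-out, the cover is home under the lip and the tab is shut by the last camera measurements, with the robot clear at about 30 s; no verdict came back, and I viewed 11 pictures, one over the limit of 10.

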